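Slide the pewter sheep into its inlay on the whistle board

ROBOT

A 7-joint arm with a two-finger parallel gripper is mounted at the origin on the work surface. World frame = base frame: x ahead of the robot, y to its left, z up, the work surface at z = 0. Lengths are in m, angles in rad, forces in N, time in s.
With the tool pointing down it reaches from about 0.4 to 0.85 m from the base axis. Payload 10.4 kg.
Tool frame: the origin (TCP) lies midway between the tips of the shut fingers; the grasp point (between the pads) lies 19 mm behind it; z points along the fingers, y is the line along which they close (so a half turn about z gives the same grasp; the last joint's range is limited). The gripper opens to 85 mm and grips with 20 to 120 N. Pads are 22 mm wide; open, the fingers measure 114 mm over their backs; the gripper's body (76 mm by 85 mm) begins 54 mm behind the grasp point. The pads swing forward as they close: fully open they stand 13 mm farther back than shut.
Start: joints at [-1.334, 0.332, -0.065, 1.46, 0.022, 1.35, -0.088], TCP at [0.161, 0.604, 0.231] pointing down, gripper open.
Joint ranges: [-2.6, 2.6], [-0.5, 2.12], [-1.47, 1.34], [0.16, 2.42], [-1.27, 4.41], [0.06, 2.06], [-2.6, 2.6]. Speed limits (rad/s): [2.22, 2.22, 2.79, 2.79, 3.14, 3.14, 3.14].

INTERFACE

Orientations are given as a unit quaternion [x, y, z, w].
In Python, from workcell import get_obs, camera, camera_params, hand_in gives the robot as it stands.
- The arm moves only by the tool carry_out, never from a script. Its argument "commands" is a list that holds one entry, the list of rows, each a list of 6 numbers: the shift along the tool's x, y, z in units of 40 mm (1.0 is 40 mm), then the turn, a rotation vector about the tool's x, y, z in units of 6 degrees (1.0 is 6 degrees). In form: [[[x, y, z, ax, ay, az], ...]]. A call has 1 to 20 rows; each row shifts and turns the commanded pose from where the row before left it, along the tool's axes as they then stand; what a row does not reach is not made up. A row lasts 1/12 s, in which the tool goes at most 41.7 mm and 7.16 degrees, less where a joint would pass 70% of its speed; a pose out of reach is approached as far as the arm can. A call is refused whole if a number of a shift passes 1 or a number of a turn 1, either way. A call with a gripper value outside its range is refused whole. "hand" is the closure, from -1 (fully open) to 1 (shut), set as the call begins (left out, the last holds). The fingers move at their own pace and stop on an object; "force" is the grip in N (left out, the last holds). Time passes only in rows, so rows that do not move let the fingers close. It gives the time, the measured TCP pose, the force, the opening and the grip force at its end, in the units of the state.
- get_obs(): the state, without advancing time (a new reading comes with each control period).
- camera(name): name is "side" or "top"; returns the picture (420x560x3 uint8, red, green, blue); there is no depth.
- camera_params(name): a dict with "mtx" (3x3 intrinsics, pixels), "R" (3x3) and "t" (3): a world point X has camera coordinates R X + t. Camera axes: x right, y down, z forward; pixel columns grow to the right and rows downward; lengths in m; the calibration is good to about 2 mm. A picture is of the moment at which its call begins. camera_params takes no time and is no camera call.
- hand_in(): hands the job in; it is judged then, once.
The state is a dict: "clock": time; "joint_pos": joint angles; "joint_velocities": joint speeds; "tau": joint torques, N m; "position": TCP position; "ee_rot": TCP orientation; "ft_force": force on the tool from outside, world axes, zero at the start; "torque": the same for the moment, N m; "grip_width": opening from 0.0 (shut) to 1.0 (fully open); "grasp_force": force on a finger pad.
Only numpy, scipy, OpenCV 4.12 (cv2) and the standard library are available. Lean on these libraries where they do the work, as an engineer would, in place of code of your own. Each camera call takes 0.05 s, during which the arm holds its last target. There are 200 camera calls.

TASK

Swing the wooden arm with the two rooster whistles back to its blue-topped stop by the left edge of the table so that the display board is free. Then slide the pewter sheep whistle across the board, its base plate staying down on the wood and never lifted, until it drops fully into the wine-red pocket with its head towards the two brass studs, and let go of it. Do not bump the hanging roosters, and leave the jug, the bird and the burnisher where they are.

Things in the scene. Friction and masses are not known exactly. Their poses are not given: they have to be found in the camera images.
- swing: Wooden swing arm, turning level about a corner post. Origin inside the bar below the peg, 220 mm above the table; x along the bar to the pivot, which is 300 mm away. The bar is 22 mm wide, 20 mm high and reaches 445 mm from the pivot. It starts swung in over the board (anticlockwise from above, 0.55 to 0.95 rad from its stop) and stays where it is left; about 1 N at the peg moves it.
- peg (a point): Axis of the red upright handle peg on the swing arm, 262 mm above the table; pinch or push it. The peg is round, 16 mm thick, from 230 mm (top of the bar) to 282 mm above the table, 300 mm from the pivot.
- rest (a point): Where point peg comes to be when the swing arm is at its stop by the table's left edge: there the bar lies against a slim wooden upright (16 mm thick, blue ball on top, 242 mm high, standing 45 mm beyond the peg seen from the pivot). The pivot lies 300 mm from this point in the world direction (0.969, 0.247); its post has a foot of 45 mm radius and ends 250 mm above the table.
- bar_end (a point): Free end of the swing arm's bar, mid-height.
- rooster_inner: Brick-red clay rooster whistle hanging under the bar 190 mm from the pivot, free to swing a little sideways. Origin at its hook, 198 mm above the table; it hangs 78 mm below this, about 38 mm across with its tail to one side, and must not be bumped.
- rooster_outer: The same, hanging 400 mm from the pivot.
- board: Brown wooden display board fixed on the table, 300 (x) by 480 (y) by 18 mm thick. Origin at the centre of its underside on the table, so its top is at z = 18 mm; x points towards the customers (away from the robot), y to the left. Smooth top, no rim; its only recess is the pocket.
- pocket (a point): Centre of the floor of the shallow oblong pocket in the board, 12 mm above the table (6 mm below the board's top). The pocket is 88 mm along x by 64 mm along y, lined wine-red. Axes as the board's; it lies 130 mm from the board's centre along the board's +y. Two brass studs lie flush in the board 68 mm from the pocket's centre along +x.
- sheep: Pewter sheep whistle, one piece with a flat plate 84 (x) by 60 (y) by 8 mm, about 350 g. Origin: centre of the plate's underside; x to the head, z up. Grip the sheep's flat-sided trunk: 26 mm wide across y, x = -29 to +21 mm, 22 to 50 mm above the underside (wool to 55, head to 61); slim legs below. Starts flat on the board's top near its right (-y) end, head within 1.1 rad of the board's x.
- sheep_head (a point): The sheep's head, 30 mm ahead of the plate's centre and 50 mm above its underside.
- jug: Olive-green pottery jug whistle, 70 mm tall, 31 mm belly radius (35 mm with handle and pipe), about 220 g, loose on the board. Origin: centre of its underside. Leave it alone. Either the jug or the bird stands between the sheep and the pocket, the other near the pocket on the robot's side.
- bird: Ochre clay bird whistle, 65 mm tall, 27 mm radius (35 mm with beak and tail), about 160 g, standing loose on the board. Origin at the centre of its underside. Leave it alone.
- burnisher: Boxwood burnisher with a flat-sided handle, 142 mm long, 18 mm wide, 14 mm high, lying on the table to the right of the board. Origin mid-length on its underside. Leave it alone.
Mind the look-alikes: they are no part of the job. Leave any turquoise look-alike of the sheep alone.

How it is judged:
By the outcome, as a careful person would: the job done as asked, in the order asked, and still so for the second after the job is handed in, with the robot touching nothing.
It also fails if it takes over 58 s, if anything falls off the work surface, if the arm or the gripper's body presses on something with over 40 N, if the wrist force passes 120 N, or if a joint passes its speed limit or range.

## Working session

There is one attempt and no reset: what is moved stays moved. The work goes in short steps, Python scripts to look and compute and a tool call to move; the robot and the scene stay as the last step left them, time stands still between calls to the robot, and variables do not carry over. Pictures are saved under pics/ and viewed, at most 10 in all, crops included, and the job is handed in when it is done.

Besides the shell and the picture viewer there is one more tool, called as name(argument=value, ...), one argument or row to a line, values as JSON. carry_out: Moves the arm, as the interface text tells. Its arguments: {"type":"object","properties":{"commands":{"type":"array"},"hand":{"type":"number"},"force":{"type":"number"}},"required":["commands"]}

```bash
mkdir -p pics
python3 - <<'E'
from workcell import *
import cv2
o=get_obs();print({k:(v if isinstance(v,(int,float)) else [round(float(x),3) for x in v]) for k,v in o.items()})
for n in("top","side"):
    im=camera(n);cv2.imwrite(f"pics/{n}0.png",im[:,:,::-1]);p=camera_params(n);print(n,p["mtx"],p["R"],p["t"])
E
```

```text
{'clock': 0.0, 'joint_pos': [-1.334, 0.333, -0.065, 1.461, 0.022, 1.35, -0.089], 'joint_velocities': [0.002, -0.001, 0.001, -0.002, -0.0, 0.0, -0.0], 'tau': [0.0, -62.544, 0.05, -39.163, 0.016, 0.01, 0.0], 'position': [0.16, 0.604, 0.23], 'ee_rot': [0.13, 0.992, -0.001, -0.0], 'ft_force': [-0.329, 0.764, -0.742], 'torque': [0.087, 0.036, -0.016], 'grasp_force': 0.0, 'grip_width': 0.9986074742566697}
top [[415.13575186   0.         270.92608838]
 [  0.         415.13575186 215.10249875]
 [  0.           0.           1.        ]] [[ 0.03009588 -0.99953943 -0.00389337]
 [-0.99474391 -0.02956964 -0.09803155]
 [ 0.09787127  0.00682325 -0.99517569]] [-0.01583015  0.51603492  1.1538827 ]
side [[403.62596114   0.         276.84461091]
 [  0.         403.62596114 210.35961415]
 [  0.           0.           1.        ]] [[ 0.91198994 -0.40988843 -0.01630428]
 [-0.27753749 -0.58726935 -0.76032076]
 [ 0.30207168  0.69792993 -0.64934314]] [-0.48399429  0.25160188  0.98268893]
```

View pics/top0.png

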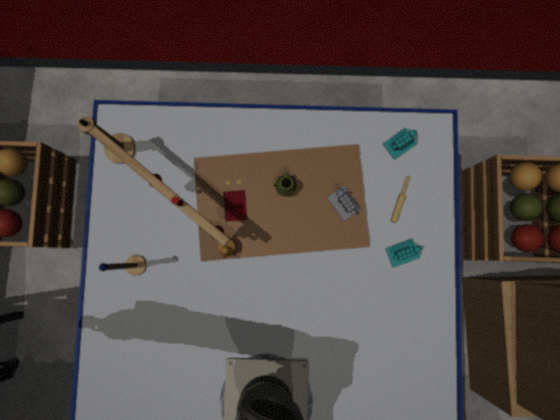

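View pics/side0.png

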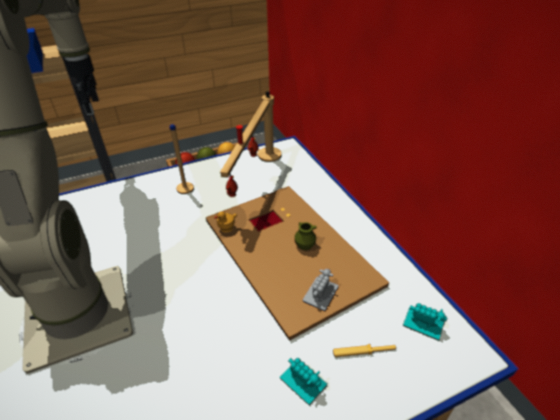

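The top view shows the bar from (85,122) to (230,247) with its peg at (178,200), and the blue stop at about (104,267). The pocket is at (234,205), the jug at (286,183) and the sheep at (345,203). In the side view the bird is at (227,222), hidden by the bar in the top view.

```bash
cat > h.py <<'E'
from workcell import *
import cv2, numpy as np
def plane(n,px,z):
    p=camera_params(n);K,R,t=map(np.array,(p["mtx"],p["R"],p["t"]))
    d=R.T@np.linalg.inv(K)@np.array([px[0],px[1],1.]);c=-R.T@t
    return c+d*(z-c[2])/d[2]
def pix(n,X):
    p=camera_params(n);q=np.array(p["mtx"])@(np.array(p["R"])@np.array(X)+np.array(p["t"]));return q[:2]/q[2]
def tri(a,b):
    A=[];B=[]
    for n,px in(("top",a),("side",b)):
        p0=plane(n,px,0);p1=plane(n,px,.3);d=(p1-p0)/np.linalg.norm(p1-p0);P=np.eye(3)-np.outer(d,d);A.append(P);B.append(P@p0)
    return np.linalg.lstsq(np.vstack(A),np.hstack(B),rcond=None)[0]
def blobs(im,lo,hi,minA=15):
    m=cv2.inRange(cv2.cvtColor(im,cv2.COLOR_RGB2HSV),lo,hi)
    n,l,s,c=cv2.connectedComponentsWithStats(m);return m,[(c[i].round(1),s[i].tolist()) for i in range(1,n) if s[i,4]>=minA]
E
python3 - <<'E'
from h import *
im=cv2.imread("pics/top0.png");a=cv2.resize(im[135:270,185:385],None,fx=4,fy=4,interpolation=3)
b=cv2.imread("pics/side0.png")[180:340,200:400];b=cv2.resize(b,None,fx=2.5,fy=2.5,interpolation=3)
cv2.imwrite("pics/cropA.png",cv2.convertScaleAbs(a,alpha=1.8));cv2.imwrite("pics/cropB.png",cv2.convertScaleAbs(b,alpha=1.5))
T=im[:,:,::-1].copy();S=cv2.imread("pics/side0.png")[:,:,::-1].copy()
for n,I in(("top",T),("side",S)):
    print(n,"red",blobs(I[95:,:],(172,140,70),(179,255,255))[1],blobs(I[95:],(0,170,100),(5,255,255))[1])
m,bl=blobs(T,(5,80,60),(20,200,255),2000);print(bl)
for px in[(195,157),(361,145),(369,248),(201,261)]:print(px,plane("top",px,.018).round(3))
print("peg",plane("top",(178,200),.272).round(3),"end",plane("top",(230,247),.23).round(3),"pivtop",plane("top",(85,122),.25).round(3),plane("top",(120,148),.01).round(3))
print("blue",plane("top",(104,267),.24).round(3),"foot",plane("top",(135,265),.01).round(3))
print("pocket",plane("top",(234.5,206),.012).round(3),"studs",[plane("top",q,.018).round(3) for q in((228,183),(239,182))],"jug",plane("top",(286,183),.05).round(3),"sheep",plane("top",(344,203),.03).round(3),"bird",plane("side",(227,222),.05).round(3))
E
```

```text
top red [(array([237.3, 101.3]), [227, 96, 18, 13, 138]), (array([230.8, 123.1]), [227, 121, 9, 4, 21])] [(array([174.7, 104.7]), [172, 102, 6, 7, 29])]
side red [(array([408.2, 157.7]), [285, 39, 235, 246, 389]), (array([272.5, 123.4]), [267, 117, 14, 13, 104]), (array([255.1, 126.3]), [252, 123, 7, 8, 31])] [(array([457.9, 103.6]), [274, 0, 286, 303, 47162]), (array([239.1,  31.6]), [236, 30, 7, 4, 23]), (array([250.5,  48. ]), [248, 43, 5, 10, 34]), (array([185.7,  61.5]), [181, 58, 11, 9, 73]), (array([228.8,  88.3]), [227, 82, 5, 12, 25])]
[(array([280.2, 202.4]), [176, 145, 193, 115, 14899])]
(195, 157) [0.68  0.225 0.018]
(361, 145) [ 0.729 -0.256  0.018]
(369, 248) [ 0.432 -0.281  0.018]
(201, 261) [0.381 0.193 0.018]
peg [0.52  0.208 0.272] end [0.419 0.091 0.23 ] pivtop [0.701 0.442 0.25 ] [0.702 0.447 0.01 ]
blue [0.364 0.378 0.24 ] foot [0.364 0.382 0.01 ]
pocket [0.541 0.105 0.012] studs [array([0.606, 0.126, 0.018]), array([0.61 , 0.095, 0.018])] jug [ 0.605 -0.04   0.05 ] sheep [ 0.556 -0.206  0.03 ] bird [0.424 0.107 0.05 ]
```

View pics/cropA.png

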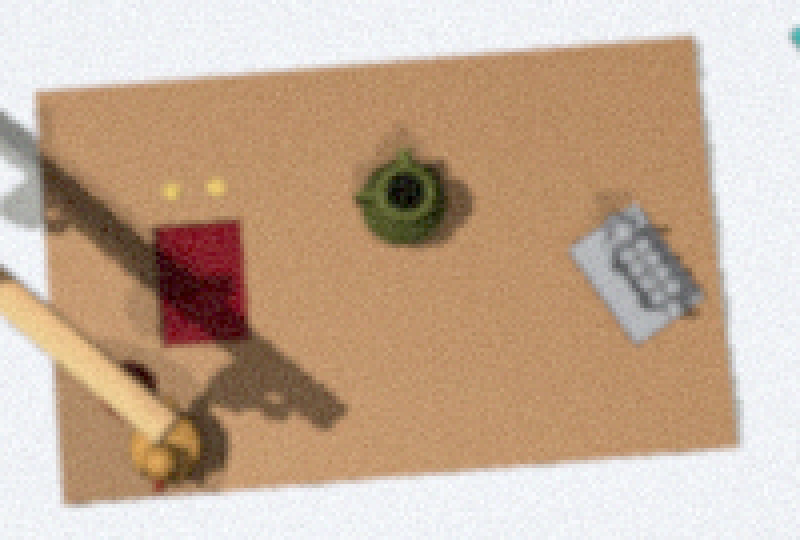

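The crop shows the board corners at (37,92), (693,37), (738,443) and (66,502), the pocket at (200,283) and the studs above it. The sheep's head points up and left, at about +35°, and the jug is at (405,195). The peg is 299 mm from the pivot at (0.702,0.445), which agrees with the 300 mm given, and the swing is 0.67 rad from its stop. I'll go for the peg now.

carry_out(
  commands=[
    [[0,0,-0.9,0,0,-0.83],[0,0,-0.9,0,0,-0.83],[0,0,-0.9,0,0,-0.83],[-0.64,-0.71,0,0,0,0],[-0.64,-0.71,0,0,0,0],[-0.64,-0.71,0,0,0,0],[-0.64,-0.71,0,0,0,0],[-0.64,-0.71,0,0,0,0],[-0.64,-0.71,0,0,0,0],[-0.64,-0.71,0,0,0,0],[-0.64,-0.71,0,0,0,0],[-0.64,-0.71,0,0,0,0],[-0.64,-0.71,0,0,0,0],[-0.64,-0.71,0,0,0,0],[-0.64,-0.71,0,0,0,0],[-0.64,-0.71,0,0,0,0],[-0.64,-0.71,0,0,0,0],[0,0,0,0,0,0],[0,0,0,0,0,0]],
  ],
  hand=-1,
  force=30,
)

```text
clock: 1.68
position: [0.5204, 0.2044, 0.3388]
ee_rot: [0.002, 1.0, -0.0, -0.0]
ft_force: [-0.2, 0.7, -0.3]
grip_width: 0.998
grasp_force: 0.0
```

carry_out(
  commands=[
    [[0,0.09,0.55,0,0,0],[0,0,0.55,0,0,0],[0,0,0.55,0,0,0],[0,0,0.55,0,0,0],[0,0,0,0,0,0]],
  ],
)

```text
clock: 2.1
position: [0.5166, 0.211, 0.2469]
ee_rot: [-0.002, 1.0, -0.001, -0.003]
ft_force: [-0.9, 0.6, -0.3]
grip_width: 0.997
grasp_force: 0.0
```

carry_out(
  commands=[
    [[0,0,0,0,0,0],[0,0,0,0,0,0],[0,0,0,0,0,0],[0,0,0,0,0,0],[0,0,0,0,0,0],[0,0,0,0,0,0],[0,0,0,0,0,0],[0,0,0,0,0,0]],
  ],
  hand=1,
  force=30,
)

```text
clock: 2.77
position: [0.5204, 0.2124, 0.2527]
ee_rot: [-0.001, 1.0, 0.002, 0.002]
ft_force: [4.7, 6.2, 1.2]
grip_width: 0.174
grasp_force: 29.4
```

Run:
```python
import numpy as np
C=np.array([.705,.449]);r0=np.arctan2(.2115-C[1],.5215-C[0]);r1=np.arctan2(-.247,-.969)
r0%=2*np.pi;r1%=2*np.pi
s=np.linspace(0,1,9);a=r0+(r1-r0)*s
P=C+.3*np.c_[np.cos(a),np.sin(a)];P[0]=[.5204,.208]
d=np.diff(P,axis=0)/.04/4
print(r0-r1,P[-1]);print((d*[-1,1]).round(2).tolist())
```

```text
0.6633807158832221 [0.41429564 0.37489889]
[[0.11, 0.12], [0.11, 0.11], [0.1, 0.12], [0.09, 0.13], [0.08, 0.13], [0.07, 0.14], [0.06, 0.14], [0.04, 0.15]]
```

carry_out(
  commands=[
    [[0.06,0.06,0,0,0,0],[0.11,0.12,0,0,0,0],[0.11,0.12,0,0,0,0],[0.11,0.12,0,0,0,0],[0.11,0.12,0,0,0,0],[0.11,0.11,0,0,0,0],[0.11,0.11,0,0,0,0],[0.11,0.11,0,0,0,0],[0.11,0.11,0,0,0,0],[0.1,0.12,0,0,0,0],[0.1,0.12,0,0,0,0],[0.1,0.12,0,0,0,0],[0.1,0.12,0,0,0,0],[0.09,0.13,0,0,0,0],[0.09,0.13,0,0,0,0],[0.09,0.13,0,0,0,0],[0.09,0.13,0,0,0,0]],
  ],
)

```text
clock: 4.18
position: [0.4497, 0.2882, 0.2522]
ee_rot: [0.0, 1.0, -0.001, -0.002]
ft_force: [-13.1, -10.9, 12.0]
grip_width: 0.176
grasp_force: 31.0
```

carry_out(
  commands=[
    [[0.1,-0.04,0,0,0,0],[0.08,0.14,0,0,0,0],[0.08,0.14,0,0,0,0],[0.08,0.14,0,0,0,0],[0.08,0.14,0,0,0,0],[0.07,0.14,0,0,0,0],[0.07,0.14,0,0,0,0],[0.07,0.14,0,0,0,0],[0.07,0.14,0,0,0,0],[0,0,0,0,0,0]],
  ],
)

```text
clock: 5.02
position: [0.4234, 0.3344, 0.2523]
ee_rot: [-0.001, 1.0, 0.001, 0.001]
ft_force: [5.0, 2.5, 5.5]
grip_width: 0.175
grasp_force: 31.6
```

carry_out(
  commands=[
    [[0.06,0.15,0,0,0,0],[0.06,0.15,0,0,0,0],[0.06,0.15,0,0,0,0],[0.06,0.15,0,0,0,0],[0.04,0.13,0,0,0,0],[0.04,0.12,0,0,0,0],[0.03,0.1,0,0,0,0],[0.03,0.1,0,0,0,0],[0,0,0,0,0,0]],
  ],
)

```text
clock: 5.77
position: [0.4081, 0.3757, 0.2522]
ee_rot: [-0.001, 1.0, 0.001, 0.001]
ft_force: [3.3, 0.5, 6.3]
grip_width: 0.175
grasp_force: 31.8
```

carry_out(
  commands=[
    [[0.02,0.06,0,0,0,0],[0.02,0.06,0,0,0,0],[0,0.05,0,0,0,0],[0,0,0,0,0,0]],
  ],
)

```text
clock: 6.1
position: [0.4073, 0.3779, 0.2522]
ee_rot: [0.001, 1.0, -0.003, -0.0]
ft_force: [-1.3, -16.8, 14.7]
grip_width: 0.172
grasp_force: 32.9
```

Run:
```python
from h import *
o=get_obs();print(o["position"],o["ft_force"])
im=camera("side");cv2.imwrite("pics/s1.png",cv2.resize(im[60:260,80:330],None,fx=3,fy=3,interpolation=3)[:,:,::-1])
im=camera("top");cv2.imwrite("pics/t1.png",im[:,:,::-1])
```

```text
[0.40733405 0.37788439 0.2522032 ] [ -1.31297571 -16.83883382  14.71980491]
```

View pics/s1.png

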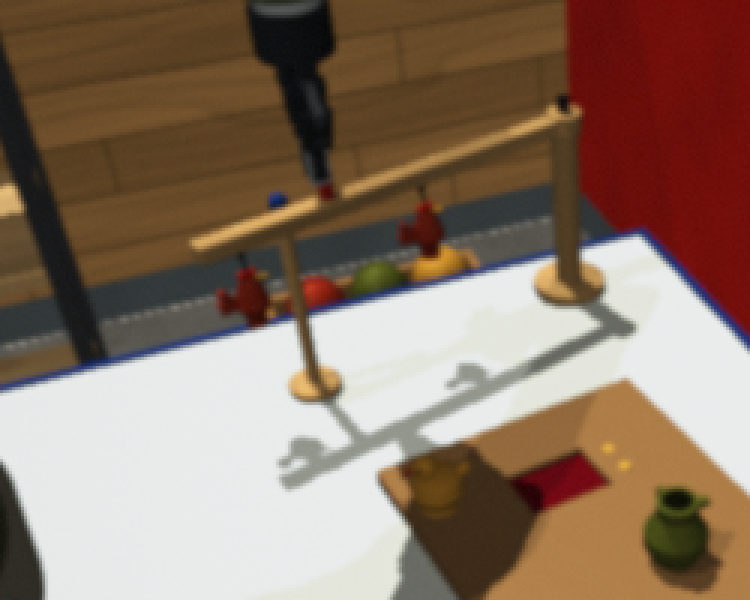

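The bar lies against the blue-topped stop, with a contact force of 17 N, and the roosters hang free. Releasing the peg and rising.

carry_out(
  commands=[
    [[0,-0.04,0,0,0,0],[0,0,0,0,0,0],[0,0,0,0,0,0],[0,0,0,0,0,0],[0,0,0,0,0,0],[0,0,-0.3,0,0,0],[0,0,-0.6,0,0,0],[0,0,-0.9,0,0,0],[0,0,-0.6,0,0,0],[0,0,0,0,0,0]],
  ],
  hand=-0.2,
)

```text
clock: 7.03
position: [0.4074, 0.381, 0.3539]
ee_rot: [-0.0, 1.0, 0.003, 0.003]
ft_force: [1.3, -0.5, 0.2]
grip_width: 0.6
grasp_force: 0.0
```

Run:
```python
from h import *
im=camera("top");cv2.imwrite("pics/t2.png",im[:,:,::-1])
S=camera("side");cv2.imwrite("pics/s2.png",S[:,:,::-1])
a=cv2.resize(im[135:270,185:385],None,fx=4,fy=4,interpolation=3);cv2.imwrite("pics/t2c.png",cv2.convertScaleAbs(a,alpha=2)[:,:,::-1])
# sheep: low saturation grey on board
m,b=blobs(im[140:250,300:365],(0,0,40),(179,75,255),30);print(b)
n,l,s,c=cv2.connectedComponentsWithStats(m);i=1+np.argmax(s[1:,4])
ct=cv2.findContours((l==i).astype(np.uint8),0,1)[0][0]+[300,140];r=cv2.minAreaRect(ct);bx=cv2.boxPoints(r)
print(r,[plane("top",q,.026).round(4) for q in bx])
m,b=blobs(im,(168,150,40),(179,255,255),60);print("red",b)
m,b=blobs(im[140:260,190:370],(22,60,10),(45,255,255),60);print("olive",b)
```

```text
[(array([39.3, 10.5]), [0, 0, 65, 64, 667]), (array([43.3, 62.9]), [27, 46, 34, 35, 652]), (array([ 51.2, 108.4]), [31, 107, 34, 3, 64])]
((332.0, 171.5), (63.0, 64.0), 90.0) [array([ 0.7367, -0.0778,  0.026 ]), array([ 0.742 , -0.2625,  0.026 ]), array([ 0.5587, -0.264 ,  0.026 ]), array([ 0.5533, -0.0821,  0.026 ])]
red [(array([166.4,  11.5]), [158, 0, 18, 22, 63]), (array([286.6,   6.7]), [280, 0, 14, 15, 60]), (array([368.9,   6.5]), [363, 0, 13, 16, 62]), (array([268.1,  12.7]), [256, 4, 25, 20, 112]), (array([516.8,  18.5]), [511, 7, 13, 22, 61]), (array([536.1,  19.2]), [525, 6, 24, 26, 163]), (array([103.3,  18.5]), [92, 13, 24, 13, 73]), (array([ 4.9, 23.4]), [0, 15, 12, 16, 66]), (array([209.2,  23.2]), [200, 17, 19, 16, 60]), (array([482.5,  28.6]), [475, 22, 16, 14, 62]), (array([257.4,  31.8]), [248, 26, 21, 12, 63]), (array([345.6,  36.4]), [338, 26, 17, 23, 80]), (array([57.4, 41.8]), [47, 31, 21, 23, 88]), (array([292.3,  35.1]), [281, 30, 26, 17, 71]), (array([201. ,  41.6]), [187, 33, 29, 21, 121]), (array([230.6,  44.3]), [221, 33, 19, 21, 71]), (array([301. ,  45.9]), [292, 34, 19, 21, 76]), (array([477.4,  42.5]), [465, 35, 28, 19, 121]), (array([427.8,  43.6]), [418, 36, 21, 19, 61]), (array([262.2,  45.3]), [254, 39, 21, 16, 66]), (array([332. ,  53.5]), [310, 39, 46, 26, 179]), (array([414.6,  46.5]), [406, 40, 18, 15, 61]), (array([462.5,  51.9]), [447, 40, 31, 28, 108]), (array([552.9,  51.5]), [543, 43, 17, 17, 69]), (array([175.3,  54.3]), [164, 45, 21, 17, 60]), (array([236.7,  56.7]), [222, 53, 27, 10, 66]), (array([235. , 205.5]), [224, 191, 23, 30, 525])]
olive [(array([95.3, 45. ]), [84, 32, 23, 24, 330])]
```

View pics/t2c.png

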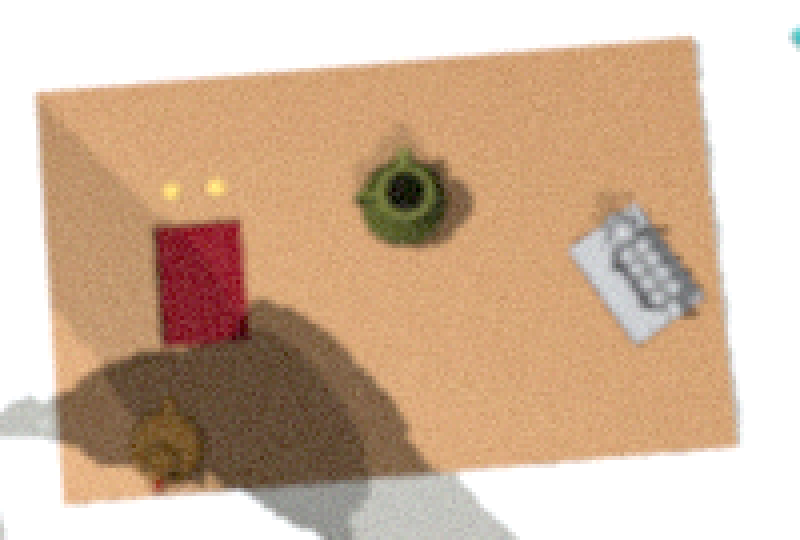

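With the bar gone, the crop shows the pocket corners at about (154,228), (240,222), (249,340) and (163,346). The bird is at (168,442) and the jug at (404,200). The sheep's plate corners are (570,245), (640,345), (705,297) and (635,200).

Run:
```python
from h import *
c=lambda q:(q[0]/4+185-.375,q[1]/4+135-.375)
im=cv2.imread("pics/t2.png")[:,:,::-1].copy()
sub=im[184:222,322:364];m,b=blobs(sub,(0,0,40),(179,75,255),100)
n,l,s,_=cv2.connectedComponentsWithStats(m);i=1+np.argmax(s[1:,4]);r=cv2.minAreaRect(max(cv2.findContours((l==i).astype(np.uint8),0,1)[0],key=len)+[322,184]);print(r,plane("top",r[0],.026).round(4))
P=[plane("top",c(q),.026)[:2] for q in((570,245),(640,345),(705,297),(633,201))]
print("plate",np.round(P,4),np.mean(P,0).round(4),[np.linalg.norm(P[i]-P[i-1]).round(4) for i in range(4)],"yaw",np.arctan2(*(P[0]-P[1])[::-1]),np.arctan2(*(P[3]-P[2])[::-1]))
B=[plane("top",c(q),.018)[:2] for q in((37,92),(693,37),(738,443),(66,502))];o=np.mean(B,0);print("board",o.round(4),np.arctan2(*(B[0]-B[3])[::-1]),np.arctan2(*(B[1]-B[2])[::-1]),np.arctan2(*(B[0]-B[1])[::-1])-np.pi/2,np.arctan2(*(B[3]-B[2])[::-1])-np.pi/2)
Q=[plane("top",c(q),.018)[:2] for q in((154,228),(240,222),(249,340),(163,346))];print("pocket",np.mean(Q,0).round(4),[np.linalg.norm(Q[i]-Q[i-1]).round(4) for i in range(4)],np.arctan2(*(Q[0]-Q[3])[::-1]),np.arctan2(*(Q[1]-Q[2])[::-1]))
for a in(.08,.1):print("pocket from board",o+.13*np.array([-np.sin(a),np.cos(a)]))
print("studs",[plane("top",c(q),.018).round(4) for q in((171,191),(216,187))])
print("jug",plane("top",c((404,203)),.05).round(3),"bird",plane("top",c((168,445)),.05).round(3))
# trunk top dark wool
print("trunk ends",plane("top",c((622,235)),.07).round(3),plane("top",c((668,298)),.07).round(3))
```

```text
((343.2362976074219, 202.6348876953125), (31.031002044677734, 21.618114471435547), 54.1623420715332) [ 0.558 -0.205  0.026]
plate [[ 0.576  -0.1589]
 [ 0.506  -0.2096]
 [ 0.5416 -0.2553]
 [ 0.6091 -0.2033]] [ 0.5582 -0.2068] [np.float64(0.0554), np.float64(0.0865), np.float64(0.0579), np.float64(0.0852)] yaw 0.6269767843590641 0.6562301326909926
board [ 0.5581 -0.0266] 0.11756119350539615 0.11770179137238107 0.1144462243401263 0.11727569965115259
pocket [0.5414 0.1034] [np.float64(0.0854), np.float64(0.062), np.float64(0.0854), np.float64(0.0615)] 0.11668795994008821 0.11160136493187107
pocket from board [0.5476908  0.10295912]
pocket from board [0.54510136 0.10272544]
studs [array([0.608, 0.128, 0.018]), array([0.6119, 0.0957, 0.018 ])]
jug [ 0.599 -0.039  0.05 ] bird [0.425 0.119 0.05 ]
trunk ends [ 0.577 -0.189  0.07 ] [ 0.535 -0.221  0.07 ]
```

carry_out(
  commands=[
    [[-0.23,-0.92,0,0,0,0],[-0.23,-0.92,0,0,0,0],[-0.23,-0.92,0,0,0,0],[-0.23,-0.92,0,0,0,0],[-0.23,-0.92,0,0,0,0],[-0.23,-0.92,0,0,0,0],[-0.23,-0.92,0,0,0,0],[-0.23,-0.92,0,0,0,0],[-0.23,-0.92,0,0,0,0],[-0.23,-0.92,0,0,0,0],[-0.23,-0.92,0,0,0,0],[-0.23,-0.92,0,0,0,0],[-0.23,-0.92,0,0,0,0],[-0.23,-0.92,0,0,0,0],[-0.23,-0.92,0,0,0,0],[-0.23,-0.92,0,0,0,0],[0,0,0,0,0,0],[0,0,0,0,0,0]],
  ],
  hand=-1,
)

```text
clock: 8.63
position: [0.5533, -0.2112, 0.3459]
ee_rot: [0.002, 1.0, -0.0, -0.001]
ft_force: [-0.3, 0.4, -1.1]
grip_width: 0.999
grasp_force: 0.0
```

carry_out(
  commands=[
    [[0,0,0.5,0,0,-0.87],[0,0,0.7,0,0,-0.87],[0,0,0.8,0,0,-0.87],[0,0,0.8,0,0,-0.87],[0,0,0.8,0,0,-0.87],[0,0,0.8,0,0,-0.87],[0,0,0.6,0,0,-0.87],[0,0,0,0,0,0],[0,0,0,0,0,0]],
  ],
)

```text
clock: 9.38
position: [0.5533, -0.2081, 0.1498]
ee_rot: [-0.307, 0.952, 0.001, -0.001]
ft_force: [1.0, -0.7, 0.8]
grip_width: 1.002
grasp_force: 0.0
```

Run:
```python
from h import *
o=get_obs();print(o["position"],o["ee_rot"],o["joint_pos"],o["ft_force"])
im=camera("side");T=camera("top")
a=cv2.resize(im[190:330,240:400],None,fx=3,fy=3,interpolation=3);b=cv2.resize(T[150:260,300:380],None,fx=3.8182,fy=3.8182,interpolation=3)
cv2.imwrite("pics/s3.png",cv2.convertScaleAbs(np.hstack([a,b[:420]]),alpha=1.6)[:,:,::-1])
```

```text
[ 0.55333632 -0.20807714  0.14984   ] [-3.07201404e-01  9.51643345e-01  1.23121954e-03 -8.52150617e-04] [-0.07067164  0.33083846  0.43163044  1.6765971  -0.14916751  1.16950873
  2.59448306] [ 0.9753653  -0.74373373  0.80222785]
```

View pics/s3.png

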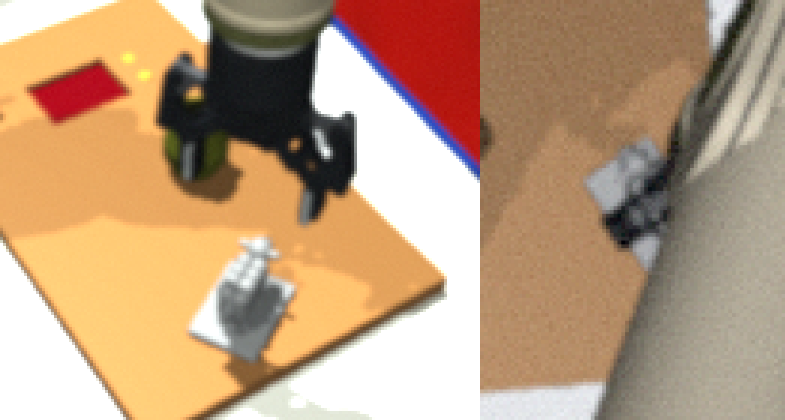

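The side crop shows the open gripper above the sheep, square to it, with the head and ears at (262,245). Joint 7 is near its limit, so I turn back 2° while descending, then close.

carry_out(
  commands=[
    [[-0.03,0,0,0,0,0.35],[0,0,0.6,0,0,0],[0,0,0.7,0,0,0],[0,0,0.7,0,0,0],[0,0,0.5,0,0,0],[0,0,0.33,0,0,0],[0,0,0,0,0,0],[0,0,0,0,0,0]],
  ],
)

```text
clock: 10.15
position: [0.5557, -0.2086, 0.0383]
ee_rot: [-0.29, 0.957, -0.001, -0.0]
ft_force: [0.1, 0.3, 1.3]
grip_width: 0.999
grasp_force: 0.0
```

carry_out(
  commands=[
    [[0,0,0,0,0,0],[0,0,0,0,0,0],[0,0,0,0,0,0],[0,0,0,0,0,0],[0,0,0,0,0,0],[0,0,0,0,0,0],[0,0,0,0,0,0],[0,0,0,0,0,0]],
  ],
  hand=1,
  force=50,
)

```text
clock: 10.82
position: [0.5554, -0.2083, 0.0378]
ee_rot: [-0.291, 0.957, -0.0, 0.0]
ft_force: [-0.9, 0.7, 5.0]
grip_width: 0.295
grasp_force: 49.4
```

Run:
```python
from h import *
o=get_obs();print(o["position"],o["ee_rot"],o["joint_pos"],o["ft_force"],o["torque"])
im=camera("side");cv2.imwrite("pics/s4.png",im[:,:,::-1])
T=camera("top");cv2.imwrite("pics/t4.png",T[:,:,::-1])
```

```text
[ 0.5553557  -0.20832363  0.0377593 ] [-2.90551617e-01  9.56859306e-01 -7.99665792e-05  1.45166779e-04] [ 0.00581554  0.45642075  0.3408042   1.76209106 -0.18168133  0.95360819
  2.58028663] [-0.88134371  0.74039257  5.01446249] [0.14347324 0.31305668 0.07364148]
```

carry_out(
  commands=[
    [[0,0,0.03,0,0,0.3],[0,0,0,0,0,0.6],[0,0,0,0,0,0.75],[0,0,0,0,0,0.75],[0,0,0,0,0,0.75],[0,0,0,0,0,0.75],[0,0,0,0,0,0.625],[0,0,0,0,0,0],[0.11,0.1,0,0,0,0],[0.2,0.2,0,0,0,0],[0.2,0.2,0,0,0,0],[0.2,0.2,0,0,0,0],[0.16,0.2,0,0,0,0],[0,0.2,0,0,0,0],[0,0.1,0,0,0,0],[0,0,0,0,0,0]],
  ],
)

```text
clock: 12.25
position: [0.5162, -0.1658, 0.0377]
ee_rot: [-0.058, 0.998, -0.001, 0.001]
ft_force: [-2.1, -3.6, 13.1]
grip_width: 0.297
grasp_force: 50.3
```

Run:
```python
from h import *
o=get_obs();print(o["position"],o["ee_rot"],o["joint_pos"],o["ft_force"],o["torque"])
p=o["position"][:2]-np.array([.5581,-.0266]);a=.116;print("u,v",p@[np.cos(a),np.sin(a)],p@[-np.sin(a),np.cos(a)],"yaw",2*np.arctan2(-o["ee_rot"][0],o["ee_rot"][1]))
im=camera("side");T=camera("top")
x=cv2.resize(im[180:340,200:400],None,fx=2,fy=2,interpolation=3);y=cv2.resize(T[140:260,190:370],None,fx=2.2,fy=2.6667,interpolation=3)
cv2.imwrite("pics/s5.png",cv2.convertScaleAbs(np.hstack([x,y[:320]]),alpha=1.6)[:,:,::-1])
```

```text
[ 0.51617799 -0.16577438  0.03768692] [-5.75252854e-02  9.98342459e-01 -9.67794713e-04  1.49621363e-03] [-0.15075011  0.36580541  0.44030791  1.90502916 -0.19339435  0.90865493
  2.0689508 ] [-2.05928771 -3.5980234  13.09039903] [-0.38463945  0.33578011  0.01177456]
u,v -0.0577483199470595 -0.1333870076085133 yaw 0.11511430187951212
```

View pics/s5.png

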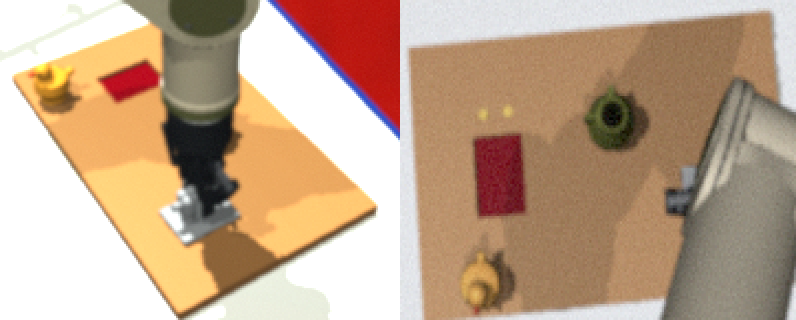

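The sheep is held flat with a 13 N downward press, and the jug and bird haven't moved. Sliding past the jug on the robot's side.

carry_out(
  commands=[
    [[0,0.2,0,0,0,0],[0,0.35,0,0,0,0],[0,0.35,0,0,0,0],[0,0.35,0,0,0,0],[0,0.35,0,0,0,0],[0,0.35,0,0,0,0],[0,0.35,0,0,0,0],[0,0.35,0,0,0,0],[0,0.35,0,0,0,0],[0,0.35,0,0,0,0],[0,0.35,0,0,0,0],[0,0.35,0,0,0,0],[0,0.35,0,0,0,0],[0,0.35,0,0,0,0],[0,0.15,0,0,0,0],[0,0,0,0,0,0]],
  ],
)

```text
clock: 13.68
position: [0.4942, 0.0305, 0.0376]
ee_rot: [-0.058, 0.998, -0.0, 0.002]
ft_force: [0.2, -0.7, 13.3]
grip_width: 0.292
grasp_force: 50.2
```

carry_out(
  commands=[
    [[-0.12,0,0,0,0,0],[-0.24,0,0,0,0,0],[-0.24,0,0,0,0,0],[-0.24,0,0,0,0,0],[-0.24,0,0,0,0,0],[-0.16,0,0,0,0,0],[-0.08,0,0,0,0,0],[0,0,0,0,0,0],[0,0,0,0,0,0]],
  ],
)

```text
clock: 14.43
position: [0.5443, 0.0359, 0.0375]
ee_rot: [-0.057, 0.998, 0.0, -0.001]
ft_force: [-11.6, -1.4, 23.6]
grip_width: 0.296
grasp_force: 49.4
```

Run:
```python
from h import *
o=get_obs();print(o["ft_force"],o["torque"])
p=o["position"][:2]-np.array([.5581,-.0266]);a=.116;print("u,v",p@[np.cos(a),np.sin(a)],p@[-np.sin(a),np.cos(a)],"yaw",2*np.arctan2(-o["ee_rot"][0],o["ee_rot"][1]))
im=camera("side");T=camera("top");cv2.imwrite("pics/s6f.png",im[:,:,::-1]);cv2.imwrite("pics/t6f.png",T[:,:,::-1])
x=cv2.resize(im[195:275,220:320],None,fx=4,fy=4,interpolation=3);y=cv2.resize(T[165:245,210:310],None,fx=4,fy=4,interpolation=3)
cv2.imwrite("pics/s6.png",cv2.convertScaleAbs(np.hstack([x,y]),alpha=1.8)[:,:,::-1])
```

```text
[-11.63187874  -1.43655427  23.58392654] [-0.0671002   2.4875755   0.05347012]
u,v -0.006450305327935514 0.06363594494082231 yaw 0.11501245844789808
```

View pics/s6.png

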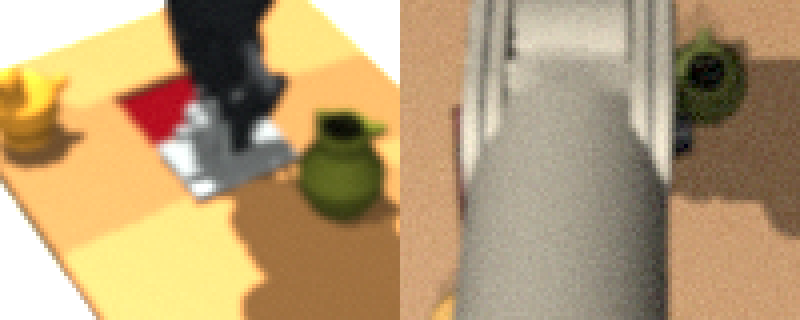

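Run:
```python
from h import *
a=.116;R=np.array([[np.cos(a),np.sin(a)],[-np.sin(a),np.cos(a)]]);bd=lambda n,q,z:(R@(plane(n,q,z)[:2]-[.5581,-.0266])).round(4)
for f in("s2","s6f"):
    I=cv2.imread(f"pics/{f}.png")[:,:,::-1].copy();print(f,blobs(I[200:270,280:330],(22,90,10),(45,255,200),60)[1])
c=lambda q:(q[0]/4+220-.375,q[1]/4+195-.375)
for nm,q in(("-x-y top",(200,193)),("-x+y top",(160,140)),("+x-y top",(297,157))):print(nm,bd("side",c(q),.026))
for nm,q in(("pock -x+y",(119,98)),("pock +x+y",(192,74)),):print(nm,bd("side",c(q),.018))
# pocket in the unobstructed side view
I=cv2.imread("pics/s2.png")[:,:,::-1].copy();m,b=blobs(I[195:240,240:300],(165,140,20),(179,255,255),60);print(b)
ct=max(cv2.findContours(m,0,1)[0],key=cv2.contourArea);q=cv2.approxPolyDP(cv2.convexHull(ct),3,True)[:,0]+[240,195];print(q.tolist(),[bd("side",x,.018).tolist() for x in q])
```

```text
s2 [(array([25.1, 35.9]), [15, 22, 21, 28, 442])]
s6f [(array([25.1, 36. ]), [15, 22, 21, 28, 440])]
-x-y top [-0.0453  0.0325]
-x+y top [-0.0429  0.0941]
+x-y top [0.0313 0.0273]
pock -x+y [-0.0429  0.1581]
pock +x+y [0.0172 0.153 ]
[(array([25.2, 25.6]), [12, 17, 29, 18, 278])]
[[280, 220], [259, 229], [252, 222], [272, 212]] [[0.033, 0.1063], [-0.0393, 0.105], [-0.0423, 0.1426], [0.0312, 0.1505]]
```

The jug hasn't moved. The plate's near edge is about 1–2 mm too far towards the robot, so I nudge +x and then slide on.

carry_out(
  commands=[
    [[-0.06,0.05,-0.015,0,0,0],[0,0.2,0,0,0,0],[0,0.25,0,0,0,0],[0,0.25,0,0,0,0],[0,0.25,0,0,0,0],[0,0.25,0,0,0,0],[0,0.2,0,0,0,0],[0,0.1,0,0,0,0],[0,0.05,0,0,0,0],[0,0,0,0,0,0],[0,0,0,0,0,0]],
  ],
)

```text
clock: 15.45
position: [0.5406, 0.0995, 0.0374]
ee_rot: [-0.058, 0.998, -0.0, 0.001]
ft_force: [0.2, -1.5, 6.8]
grip_width: 0.299
grasp_force: 49.1
```

```bash
cat > st.py <<'E'
from h import *
o=get_obs();print("F",o["ft_force"].round(1) if hasattr(o["ft_force"],"round") else o["ft_force"],"T",np.round(o["torque"],2),"z",round(o["position"][2],4))
p=np.array(o["position"][:2])-np.array([.5581,-.0266]);a=.116;print("u,v",(p@[np.cos(a),np.sin(a)]).round(4),(p@[-np.sin(a),np.cos(a)]).round(4),"yaw",2*np.arctan2(-o["ee_rot"][0],o["ee_rot"][1]),"tilt",np.round(o["ee_rot"][2:],4))
E
python3 st.py
```

```text
F [ 0.2 -1.5  6.8] T [-0.69  0.13  0.02] z 0.0374
u,v -0.0028 0.1273 yaw 0.11532998115590355 tilt [-0.0002  0.0006]
```

carry_out(
  commands=[
    [[0,0.02,0.06,0,0,0],[0,0.02,0,0,0,0],[0,0.02,0,0,0,0],[0,0.02,0,0,0,0],[0,0,0,0,0,0]],
  ],
)

```text
clock: 15.87
position: [0.541, 0.1006, 0.0365]
ee_rot: [-0.057, 0.998, -0.001, 0.001]
ft_force: [-5.3, -8.5, 25.2]
grip_width: 0.296
grasp_force: 54.7
```

```bash
python3 st.py
```

```text
F [-5.3 -8.5 25.2] T [-2.99  1.04 -0.06] z 0.0365
u,v -0.0022 0.1284 yaw 0.1136539143295132 tilt [-0.001   0.0011]
```

carry_out(
  commands=[
    [[0,0.03,0,0,0,0],[0,0.03,0,0,0,0],[0,0,0,0,0,0]],
  ],
)

```text
clock: 16.12
position: [0.5414, 0.1018, 0.0365]
ee_rot: [-0.056, 0.998, -0.002, 0.002]
ft_force: [-3.3, -12.7, 21.7]
grip_width: 0.295
grasp_force: 54.5
```

```bash
python3 st.py
```

```text
F [ -3.3 -12.7  21.7] T [-3.61  0.45 -0.16] z 0.0365
u,v -0.0018 0.1295 yaw 0.11254825235891715 tilt [-0.0016  0.0017]
```

carry_out(
  commands=[
    [[0,0.03,0,0,0,0],[0,0.03,0,0,0,0],[0,0,0,0,0,0]],
  ],
)

```text
clock: 16.37
position: [0.5393, 0.1072, 0.0346]
ee_rot: [-0.057, 0.998, -0.0, 0.0]
ft_force: [-1.4, 1.0, -3.6]
grip_width: 0.297
grasp_force: 50.1
```

Run:
```python
exec(open("st.py").read())
I=camera("side");T=camera("top");cv2.imwrite("pics/s7f.png",I[:,:,::-1])
x=cv2.resize(I[195:255,225:305],None,fx=10,fy=10,interpolation=2)[:600]
cv2.imwrite("pics/s7.png",cv2.convertScaleAbs(x,alpha=1.8)[:,:,::-1])
```

```text
F [-1.4  1.  -3.6] T [ 0.05  0.05 -0.01] z 0.0346
u,v -0.0032 0.1351 yaw 0.11434152758580804 tilt [-0.0001  0.0002]
```

View pics/s7.png

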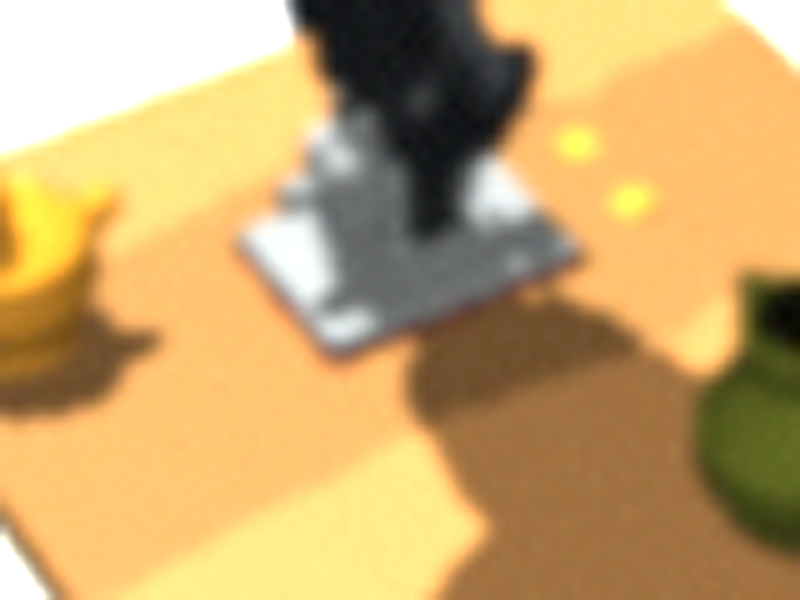

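The plate's -y edge has cleared the rim and is inside the pocket, partly down: z has dropped 3 mm and the force is just the sheep's own weight. I press gently to seat it.

carry_out(
  commands=[
    [[0,0,0.04,0,0,0],[0,0,0.04,0,0,0],[0,0,0.03,0,0,0],[0,0,0,0,0,0]],
  ],
)

```text
clock: 16.8
position: [0.5386, 0.1069, 0.0311]
ee_rot: [-0.057, 0.998, -0.0, -0.001]
ft_force: [-10.4, -8.1, 26.1]
grip_width: 0.295
grasp_force: 53.9
```

```bash
python3 st.py
```

```text
F [-10.4  -8.1  26.1] T [-1.37  2.04 -0.06] z 0.0311
u,v -0.0039 0.1349 yaw 0.11441809881999412 tilt [-0.0001 -0.0008]
```

It has come down 6 mm in all, so it is on the floor. Relax the press, open and rise.

carry_out(
  commands=[
    [[0,0,-0.03,0,0,0],[0,0,0,0,0,0],[0,0,0,0,0,0]],
  ],
)

```text
clock: 17.05
position: [0.5386, 0.107, 0.0312]
ee_rot: [-0.057, 0.998, -0.0, -0.001]
ft_force: [-3.2, -6.7, 9.6]
grip_width: 0.301
grasp_force: 51.9
```

carry_out(
  commands=[
    [[0,0,0,0,0,0],[0,0,0,0,0,0],[0,0,0,0,0,0],[0,0,0,0,0,0],[0,0,0,0,0,0],[0,0,0,0,0,0],[0,0,0,0,0,0]],
  ],
  hand=-1,
)

```text
clock: 17.63
position: [0.5386, 0.1081, 0.0307]
ee_rot: [-0.058, 0.998, 0.0, -0.0]
ft_force: [0.3, 0.4, 0.5]
grip_width: 1.001
grasp_force: 0.0
```

carry_out(
  commands=[
    [[0,0,-0.3,0,0,0],[0,0,-0.6,0,0,0],[0,0,-0.9,0,0,0],[0,0,-0.9,0,0,0],[0,0,-0.9,0,0,0],[0,0,-0.9,0,0,0],[0.5,-0.7,-0.3,0,0,0],[0.5,-0.8,0,0,0,0],[0.5,-0.8,0,0,0,0],[0.5,-0.8,0,0,0,0],[0.3,-0.8,0,0,0,0],[0,-0.5,0,0,0,0],[0,0,0,0,0,0],[0,0,0,0,0,0]],
  ],
)

```text
clock: 18.8
position: [0.4677, -0.0784, 0.2238]
ee_rot: [-0.057, 0.998, 0.0, 0.0]
ft_force: [0.0, 0.8, 0.6]
grip_width: 0.999
grasp_force: 0.0
```

Run:
```python
exec(open("st.py").read())
I=camera("side");T=camera("top")
x=cv2.resize(I[90:290,150:350],None,fx=2,fy=2,interpolation=3);y=cv2.resize(T[110:290,70:310],None,fx=1.66,fy=2.2222,interpolation=3)
y=cv2.resize(T[160:260,195:295],None,fx=4,fy=4,interpolation=3)
cv2.imwrite("pics/s8.png",cv2.convertScaleAbs(np.hstack([x,y]),alpha=1.6)[:,:,::-1])
```

```text
F [0.  0.8 0.6] T [0.04 0.01 0.02] z 0.2238
u,v -0.0958 -0.041 yaw 0.11314080907791771 tilt [0.0002 0.0002]
```

View pics/s8.png

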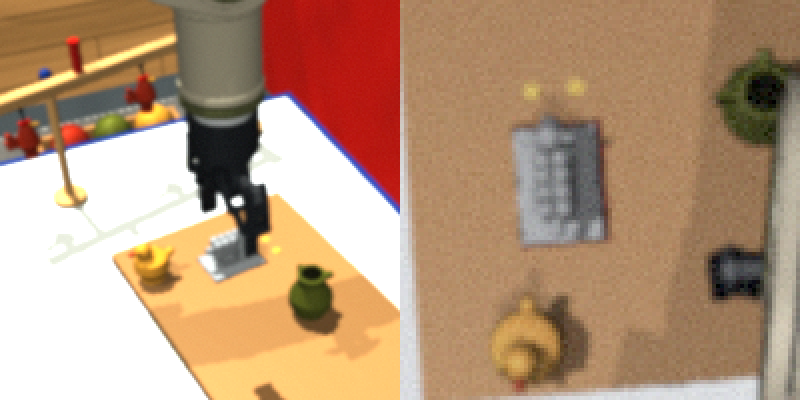

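The sheep sits inside the pocket, head at the studs, with a thin red margin showing on its right side. The bar is at the blue stop, and the jug and bird are in place. Handing in.

```bash
python3 -c "
from workcell import *
print(hand_in())"
```

```text
the job is handed in; nothing more can be done
None
```

The job is handed in, with no verdict returned: the swing arm is back at its blue-topped stop, and the pewter sheep sits in the wine-red pocket, head towards the studs and released. The plate hung on the grip for a moment as it cleared the rim, and I saw no sign that the roosters, jug, bird or burnisher were bumped.

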